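# Push the grinding jar up the charging ramp to its stop

### The arm

A 6-joint arm with a two-finger parallel gripper is mounted at the origin on the work surface. World frame = base frame: x ahead of the robot, y to its left, z up, the work surface at z = 0. Lengths are in m, angles in rad, forces in N, time in s.
With the tool pointing down it reaches from about 0.35 to 0.975 m from the base axis. Payload 4.9 kg.
Tool frame: the origin (TCP) lies on the centre line of the jaws, within the pads' length; the fingertips stand 22 mm ahead of it and the grasp point (between the pads) lies 3 mm ahead of it; z points along the fingers, y is the direction in which the jaws open and shut (so a half turn about z gives the same grasp; the last joint's range is limited). The gripper opens to 85 mm and grips with 20 to 120 N. Pads are 22 mm wide; open, the fingers measure 114 mm over their backs; the gripper's body (76 mm by 85 mm) begins 54 mm behind the grasp point. The pads swing forward as they close: fully open they stand 13 mm farther back than shut.
Start: joints at [1.106, 0.053, 1.613, -0, 1.476, -0.119], TCP at [0.212, 0.588, 0.253] pointing down, gripper open.
Joint ranges: [-3.01, 3.01], [-1.01, 2.22], [0.06, 2.58], [-1.02, 4.17], [0.09, 2.62], [-3.14, 3.14]. Speed limits (rad/s): [2.57, 2.57, 3.14, 3.14, 3.14, 3.14].

### API

Orientations are given as a 3x3 rotation matrix whose columns are the frame's x, y, z axes.
In Python, from station import arm gives the robot as it stands.
- The arm moves only by the tool move_arm, never from a script. Its argument "series" is a list of rows, each a list of 6 numbers: the shift along the tool's x, y, z in m, then the turn, a rotation vector about the tool's x, y, z in rad. In form: [[x, y, z, ax, ay, az], ...]. A call has 1 to 20 rows; each row is the pose to reach, as a shift and turn from the pose measured when the call began, along the tool's axes at that moment; what a row does not reach only later rows make up. A row lasts 1/10 s, in which the tool goes at most 50 mm and 8.59 degrees, less where a joint would pass 70% of its speed; a pose out of reach is approached as far as the arm can. A call with a gripper value outside its range is refused whole. "claw" is the finger opening in m, from 0 to 0.0854, set as the call begins (left out, the last holds). The fingers move at their own pace and stop on an object; "squeeze" is the grip in N (left out, the last holds). Time passes only in rows, so rows that repeat a pose let the fingers close. It gives the time, the measured TCP pose, the force and the opening at its end, in the units of the state.
- arm.read_state(): the state, without advancing time (a new reading comes with each control period).
- arm.snapshot(name): name is "scene" or "top" or "wrist"; returns the picture (480x640x3 uint8, red, green, blue); there is no depth.
- arm.calibration(name): a dict with "camera_matrix" (3x3 intrinsics, pixels), "rvec" (rotation vector, rad) and "tvec" (3), from world to camera coordinates, as OpenCV has them; the wrist camera has in their place "hand_eye" (4x4, takes a point from camera to tool coordinates, whose origin is the TCP and whose axes are the flange's). Camera axes: x right, y down, z forward; pixel columns grow to the right and rows downward; lengths in m; the calibration is good to about 2 mm. The wrist camera is an equidistant fisheye: a pixel r from the principal point sees the ray r / f radians off the axis. A picture is of the moment at which its call begins: read the wrist's pose just before it. calibration takes no time and is no camera call.
- arm.job_done(): hands the job in, once; it reports no verdict.
The state is a dict: "clock": time; "qpos": joint angles; "dq": joint speeds; "tau": joint torques, N m; "position": TCP position; "ee_rot": TCP orientation; "contact_force": force on the tool from outside, world axes, zero at the start; "torque": the same for the moment, N m; "finger_gap": finger opening in m.
Only numpy, scipy, OpenCV 4.12 (cv2) and the standard library are available. Lean on these libraries where they do the work, as an engineer would, in place of code of your own. Each camera call takes 0.05 s, during which the arm holds its last target. There are 200 camera calls.

### The job

Push the white grinding jar up the grey charging ramp with your fingertips, slowly and steadily so that it never runs away back down, until it settles in the black seat against the red stop; then back off and leave it lying there. Only push it: do not lift it off the ramp. Leave the green bottle, the amber flask and the beaker standing where they are.

Things in the scene. Friction and masses are not known exactly. Their poses are not given: they have to be found in the camera images.
- ramp: Fixed charging ramp, 290 mm long, 106 mm wide. Origin on the bench (z = 0) under it; +x points uphill (level), +y to the left, z up. In this frame the grey bed rises at 10 degrees from its foot (x -130, z 15 mm) to its crest (x +85, z 53 mm); then follow the seat and the red stop. Steel side rails, 6 mm thick, stand 12 mm above the bed; the channel between them is 94 mm wide.
- bed: Smooth grey sloping bed (the glazed jar slides and rolls easily on it), fixed in the ramp, 218 mm long. Origin: middle of its surface at the foot; x up the slope, y across, z square to the surface. At the foot a cross lip, 6 mm thick and 8 mm proud, keeps the jar from rolling off. That end is open: fingers fit in behind the jar above the lip.
- jar: White jar with steel and blue bands: closed cylinder, 60 mm diameter, 90 mm long, 0.3 to 0.65 kg. Origin: its centre; own y = its axis, across the ramp (x and z turn as it rolls). Starts against the lip, centre at x -115, z 48 mm in the ramp's frame; on the bed 30 mm off the surface. Let go on the bed it rolls back. Push at 0.1 m/s or less; on the bed it must stay below 0.25 m/s.
- seat (a point): Where the jar's centre lies when seated: x +103, y 0, z 79 mm in the ramp's frame. The black rubber seat begins at the crest with a 3 mm step down and slopes 3 degrees away from it, so a jar pushed over the crest stays, against the stop.
- stop (a point): Middle of the top edge of the red stop's face, at x +133, y 0, z 85 mm in the ramp's frame; the stop is an upright plate 12 mm thick, 106 mm wide.
- bottle: Green plastic bottle with red cap, 66 mm across, 190 mm high, standing on the bench beyond the stop. Origin: centre of its underside. Leave alone.
- flask: Amber glass volumetric flask with a slim neck, 80 mm across, 185 mm high, standing on the bench beyond the stop. Origin: centre of its underside. Leave alone.
- beaker: Clear glass beaker, 64 mm across, 85 mm high, standing on the bench on the left side of the ramp as seen looking uphill. Origin: centre of its underside. Leave alone.
Mind the look-alikes: they are no part of the job. What is shaped like the jar but brown or yellow is not meant.

How it is judged:
By the outcome, as a careful person would: the job done as asked, in the order asked, and still so for the second after the job is handed in, with the robot touching nothing.
It also fails if it takes over 48 s, if anything falls off the work surface, if the arm or the gripper's body presses on something with over 40 N, if the wrist force passes 120 N, or if a joint passes its speed limit or range.

## Working session

There is one attempt and no reset: what is moved stays moved. The work goes in short steps, Python scripts to look and compute and a tool call to move; the robot and the scene stay as the last step left them, time stands still between calls to the robot, and variables do not carry over. Pictures are saved under pics/ and viewed, about 8 in all and at most 12, crops included, and the job is handed in when it is done.

Besides the shell and the picture viewer there is one more tool, called as name(argument=value, ...), one argument or row to a line, values as JSON. move_arm: Moves the arm, as the interface text tells. Its arguments: {"type":"object","properties":{"series":{"type":"array","items":{"type":"array","items":{"type":"number"}}},"claw":{"type":"number"},"squeeze":{"type":"number"}},"required":["series"]}

```bash
mkdir -p pics; python3 - <<'E'
from station import arm
import cv2
for n in("scene","top"):
    cv2.imwrite(f"pics/{n}0.png",arm.snapshot(n)[:,:,::-1]); c=arm.calibration(n); print(n,c)
s=arm.read_state(); print(s)
E
```

```text
scene {'camera_matrix': array([[563.8386989 ,   0.        , 323.60568843],
       [  0.        , 563.8386989 , 238.49175449],
       [  0.        ,   0.        ,   1.        ]]), 'rvec': array([ 1.90114783,  1.71176321, -0.61634696]), 'tvec': array([-0.04941545, -0.35968197,  1.52608573])}
top {'camera_matrix': array([[613.57707218,   0.        , 322.29961878],
       [  0.        , 613.57707218, 243.92097177],
       [  0.        ,   0.        ,   1.        ]]), 'rvec': array([ 2.17260587, -2.14707496,  0.13408833]), 'tvec': array([-0.01084456,  0.54058861,  1.21401015])}
{'clock': 0.1, 'qpos': array([ 1.10600589e+00,  5.32893670e-02,  1.61415471e+00,  1.26767865e-05,
        1.47597776e+00, -1.18994488e-01]), 'dq': array([ 0.00051862, -0.00062664, -0.00284384,  0.00013144, -0.00040681,
        0.00075621]), 'tau': array([-8.05556283e-05, -3.94904852e+01, -3.71362925e+01, -1.82242152e-04,
        3.87608714e-03, -7.99254337e-06]), 'position': array([0.21160135, 0.58754158, 0.25218801]), 'ee_rot': array([[-9.40805461e-01,  3.38946004e-01, -8.31185609e-04],
       [ 3.38946946e-01,  9.40804078e-01, -1.62947804e-03],
       [ 2.29677739e-04, -1.81474966e-03, -9.99998327e-01]]), 'contact_force': array([-0.13153228,  0.75452326,  1.05598047]), 'torque': array([-0.0144349 ,  0.00513314, -0.00572726]), 'finger_gap': 0.08585221904464932}
```

View pics/scene0.png

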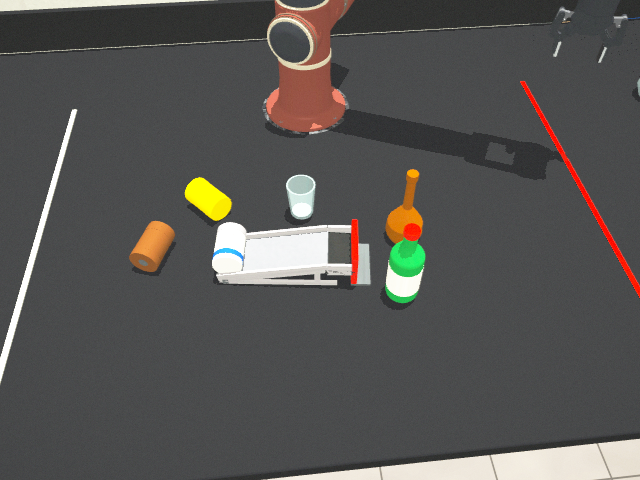

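View pics/top0.png

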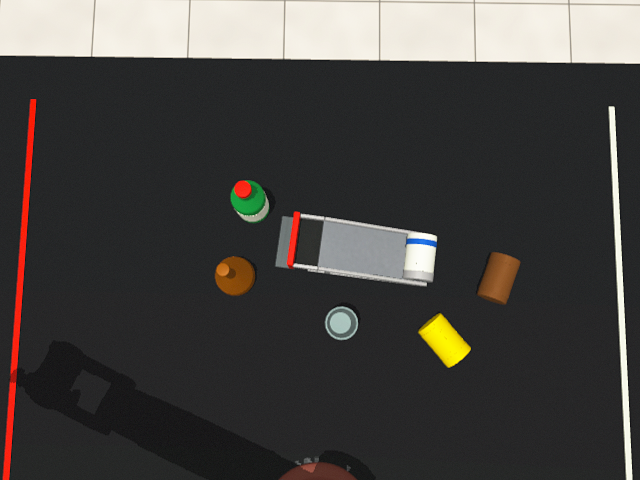

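The scene view shows the white jar at (229,248) on the ramp foot. The top view shows it at (421,257), with the red stop at (295,240). The look-alikes are brown (499,277) and yellow (445,340) in the top view, and I rule both out by colour. The bottle is at (250,200), the flask at (235,275) and the beaker at (341,323). Next is one close crop to check the choice and read the ramp corners.

```bash
python3 - <<'E'
import cv2
a=cv2.imread("pics/top0.png")[195:305,265:450]
cv2.imwrite("pics/crop0.png",cv2.resize(a,None,fx=4.3,fy=4.3,interpolation=cv2.INTER_CUBIC))
E
```

```text
(no output)
```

View pics/crop0.png

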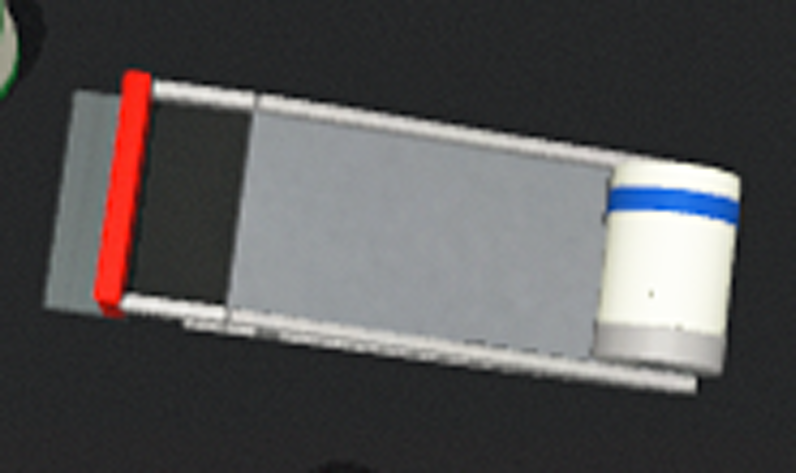

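```bash
cat > h.py <<'E'
import numpy as np, cv2
from station import arm
def proj(n,P):
    c=arm.calibration(n); return cv2.projectPoints(np.float64(P),c["rvec"],c["tvec"],c["camera_matrix"],None)[0][:,0]
def r2w(p,P):
    c,s=np.cos(p[2]),np.sin(p[2]); P=np.float64(P)
    return P@np.array([[c,s,0],[-s,c,0],[0,0,1]])+[p[0],p[1],0]
E
python3 - <<'E'
from h import *
from scipy.optimize import least_squares
P=np.array([[145,-53,85],[145,53,85],[133,-53,85],[133,53,85],[85,-47,53],[85,47,53],[-118,0,72]])/1e3
U=np.array([[125,71],[96,305],[148,74],[118,313],[256,108],[230,310],[668,269]])
U=(U+.5)/4.3-.5+[265,195]
f=lambda p:(proj("top",r2w(p,P))-U).ravel()
r=least_squares(f,[.55,0,1.6],loss='soft_l1'); print(r.x,np.degrees(r.x[2])); print(r.fun.reshape(-1,2).round(1))
np.save("pose.npy",r.x)
Q=np.array([[x,y,z] for x,z in((145,85),(133,85),(85,53),(-130,15),(85,65),(-130,27)) for y in(-47,47)]+[[103,0,79],[-115,45,48],[-115,-45,48]])/1e3
for n in("top","scene"):
    a=cv2.imread(f"pics/{n}0.png"); uv=proj(n,r2w(r.x,Q)); m=uv.mean(0).astype(int)
    x0,y0=m-[100,75]; a=cv2.resize(a[y0:y0+150,x0:x0+200],None,fx=4,fy=4)
    for u in uv: cv2.circle(a,tuple(((u-[x0,y0]+.5)*4).astype(int).tolist()),3,(255,0,255),-1)
    cv2.imwrite(f"pics/o_{n}.png",a); 
a=np.hstack([cv2.resize(cv2.imread(f"pics/o_{n}.png"),(400,300)) for n in("top","scene")]); cv2.imwrite("pics/o.png",a)
W=r2w(r.x,[[-.115,0,.048],[.103,0,.079]]);print(W)
# objects on the bench, ramp frame
c=arm.calibration("top");R=cv2.Rodrigues(c["rvec"])[0];C=-R.T@c["tvec"];print("cam",C)
for k,u in dict(bottleCap=(242,189,.19),flask=(235,276,.04),beaker=(341,323,.085),yellow=(444,340,.03),brown=(499,277,.03)).items():
    d=R.T@np.linalg.solve(c["camera_matrix"],[u[0],u[1],1]); w=C+d*(u[2]-C[2])/d[2]
    print(k,w.round(3))
E
```

```text
[ 0.52753858 -0.08508383  1.44880633] 83.0104880289029
[[ 0.   0.3]
 [-0.8 -0.7]
 [ 0.7  0.4]
 [ 0.2 -1.7]
 [-0.6  1.3]
 [-0.8  0.6]
 [ 2.9 -0.6]]
[[ 0.5135445  -0.1992292   0.048     ]
 [ 0.54007241  0.01715072  0.079     ]]
cam [ 0.38952774 -0.00223424  1.27060515]
bottleCap [0.619 0.141 0.19 ]
flask [0.473 0.17  0.04 ]
beaker [ 0.382 -0.042  0.085]
yellow [ 0.35 -0.25  0.03]
brown [ 0.478 -0.363  0.03 ]
```

View pics/o.png

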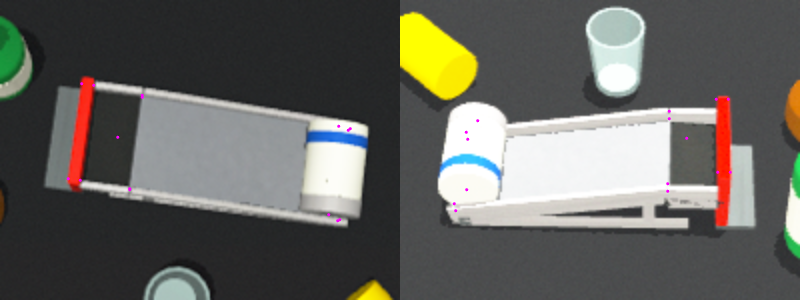

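The overlay matches the ramp: the pose points sit on the stop, the crest and the rail ends. The jar is the white one with the blue band. I'll refit with a better silhouette height for the jar and work out the first move.

```bash
cat >> h.py <<'E'
def goal(x,y,z):
    "shift+turn in tool axes to TCP at ramp (x,y,z), tool down, tool x uphill"
    from scipy.spatial.transform import Rotation as Ro
    p=np.load("pose.npy"); s=arm.read_state(); R=s["ee_rot"]
    u=np.array([np.cos(p[2]),np.sin(p[2]),0]); z_=np.array([0,0,-1.]); G=np.c_[u,np.cross(z_,u),z_]
    T=r2w(p,[[x,y,z]])[0]
    q=r2w([0,0,-p[2]],[s["position"]-[p[0],p[1],0]])[0]
    print("clk",s["clock"],"ramp pos",q.round(4),"F",s["contact_force"].round(1),"target",T.round(3))
    print("shift",(R.T@(T-s["position"])).round(4),"turn",Ro.from_matrix(R.T@G).as_rotvec().round(4),"up1mm",R.T[:,2].round(4))
E
python3 - <<'E'
from h import *
from scipy.optimize import least_squares
P=np.array([[145,-53,85],[145,53,85],[133,-53,85],[133,53,85],[85,-47,53],[85,47,53],[-115,0,50],[-136,53,26]])/1e3
U=np.array([[125,71],[96,305],[148,74],[118,313],[256,108],[230,310],[668,269],[696,390]])
U=(U+.5)/4.3-.5+[265,195]
f=lambda p:(proj("top",r2w(p,P))-U).ravel()
r=least_squares(f,[.55,0,1.6],loss='soft_l1'); print(r.x,np.degrees(r.x[2])); print(r.fun.reshape(-1,2).round(1))
np.save("pose.npy",r.x)
goal(-.170,0,.2)
E
```

```text
[ 0.52828753 -0.08589748  1.45557984] 83.39858154269818
[[ 0.2  0.4]
 [-0.3 -0.5]
 [ 0.9  0.5]
 [ 0.7 -1.6]
 [-0.4  1.2]
 [-0.3  0.5]
 [ 0.  -0.4]
 [-0.9 -0.3]]
clk 0.1 ramp pos [0.6326 0.392  0.2522] F [-0.1  0.8  1.1] target [ 0.509 -0.255  0.2  ]
shift [-0.5651 -0.6916  0.0533] turn [-1.7000e-03  1.0000e-03  1.3402e+00] up1mm [ 2.0e-04 -1.8e-03 -1.0e+00]
```

move_arm(
  series=[
    [-0.028, -0.035, -0.02, 0, 0, 0.067],
    [-0.057, -0.069, -0.04, 0, 0, 0.134],
    [-0.085, -0.104, -0.05, 0, 0, 0.201],
    [-0.113, -0.138, -0.05, 0, 0, 0.268],
    [-0.141, -0.173, -0.05, 0, 0, 0.335],
    [-0.17, -0.208, -0.05, 0, 0, 0.402],
    [-0.198, -0.242, -0.05, 0, 0, 0.469],
    [-0.226, -0.277, -0.05, 0, 0, 0.536],
    [-0.254, -0.311, -0.05, 0, 0, 0.603],
    [-0.283, -0.346, -0.05, 0, 0, 0.67],
    [-0.311, -0.38, -0.05, 0, 0, 0.737],
    [-0.339, -0.415, -0.05, 0, 0, 0.804],
    [-0.367, -0.45, -0.05, 0, 0, 0.871],
    [-0.396, -0.484, -0.05, 0, 0, 0.938],
    [-0.424, -0.519, -0.04, 0, 0, 1.005],
    [-0.452, -0.553, -0.03, 0, 0, 1.072],
    [-0.48, -0.588, -0.02, 0, 0, 1.139],
    [-0.509, -0.622, -0.01, 0, 0, 1.206],
    [-0.537, -0.657, 0, 0, 0, 1.273],
    [-0.565, -0.692, 0.01, 0, 0, 1.34],
  ],
  claw=0.045,
)

```text
clock: 2.1
position: [0.5086, -0.2568, 0.2422]
ee_rot: [[0.118, 0.993, -0.001], [0.993, -0.118, -0.001], [-0.001, -0.001, -1.0]]
contact_force: [1.1, 0.5, 0.6]
finger_gap: 0.045
```

```bash
python3 - <<'E'
from h import *
goal(-.172,0,.060); print(arm.read_state()["finger_gap"])
E
```

```text
clk 2.1 ramp pos [-1.720e-01 -1.000e-04  2.422e-01] F [1.1 0.5 0.6] target [ 0.509 -0.257  0.06 ]
shift [2.000e-04 1.000e-04 1.822e-01] turn [-0.0013  0.0012 -0.003 ] up1mm [-0.0012 -0.0013 -1.    ]
0.04503657095519531
```

move_arm(
  series=[
    [0, 0, 0.03, 0, 0, 0],
    [0, 0, 0.07, 0, 0, 0],
    [0, 0, 0.11, 0, 0, 0],
    [0, 0, 0.14, 0, 0, 0],
    [0, 0, 0.16, 0, 0, 0],
    [0, 0, 0.175, 0, 0, 0],
    [0, 0, 0.182, 0, 0, 0],
    [0, 0, 0.182, 0, 0, 0],
  ],
)

```text
clock: 2.9
position: [0.508, -0.2567, 0.0596]
ee_rot: [[0.118, 0.993, -0.003], [0.993, -0.118, -0.0], [-0.001, -0.003, -1.0]]
contact_force: [0.0, 0.5, -0.0]
finger_gap: 0.0454
```

```bash
python3 - <<'E'
from h import *
goal(-.156,0,.060)
a=arm.snapshot("scene")[:,:,::-1][190:300,170:320]; b=arm.snapshot("wrist")[:,:,::-1]
a=cv2.resize(a,(400,293)); b=cv2.resize(b,(391,293)); cv2.imwrite("pics/p1.png",np.hstack([a,b]))
E
```

```text
clk 2.9 ramp pos [-0.172   0.0005  0.0596] F [ 0.   0.5 -0. ] target [ 0.51  -0.241  0.06 ]
shift [ 0.016   0.0004 -0.0004] turn [-0.0026  0.0005 -0.003 ] up1mm [-5.0e-04 -2.6e-03 -1.0e+00]
```

View pics/p1.png

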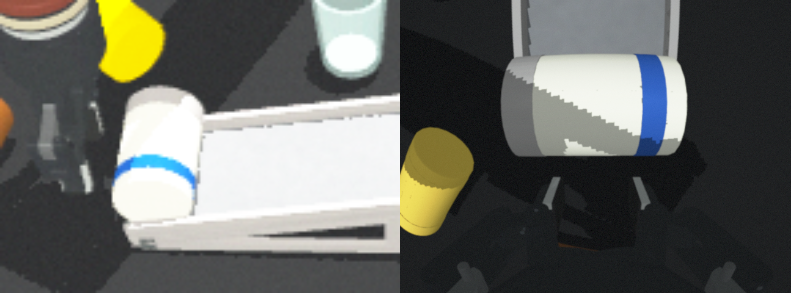

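Both pictures show the two fingers behind the jar's lower side and centred on it: wrist view fingers at about (555,190) and (640,190), jar centre about (595,105). I'll now push at about 0.05 m/s along the slope.

move_arm(
  series=[
    [0.004, 0, 0, 0, 0, 0],
    [0.008, 0, 0, 0, 0, 0],
    [0.012, 0, 0, 0, 0, 0],
    [0.016, 0, 0, 0, 0, 0],
    [0.02, 0, -0.001, 0, 0, 0],
    [0.024, 0, -0.0015, 0, 0, 0],
    [0.029, 0, -0.0025, 0, 0, 0],
    [0.034, 0, -0.003, 0, 0, 0],
    [0.039, 0, -0.004, 0, 0, 0],
    [0.044, 0, -0.005, 0, 0, 0],
    [0.049, 0, -0.006, 0, 0, 0],
    [0.054, 0, -0.007, 0, 0, 0],
    [0.059, 0, -0.008, 0, 0, 0],
    [0.064, 0, -0.0085, 0, 0, 0],
    [0.069, 0, -0.0095, 0, 0, 0],
    [0.074, 0, -0.0105, 0, 0, 0],
    [0.079, 0, -0.011, 0, 0, 0],
    [0.084, 0, -0.012, 0, 0, 0],
    [0.089, 0, -0.013, 0, 0, 0],
    [0.094, 0, -0.014, 0, 0, 0],
  ],
)

```text
clock: 5.0
position: [0.5202, -0.1637, 0.0753]
ee_rot: [[0.118, 0.993, 0.0], [0.993, -0.118, -0.002], [-0.002, 0.0, -1.0]]
contact_force: [-0.7, -2.0, 2.0]
finger_gap: 0.0447
```

```bash
python3 - <<'E'
from h import *
goal(.103-.041,0,.09)
a=arm.snapshot("scene")[:,:,::-1][190:300,200:380]; b=arm.snapshot("wrist")[:,:,::-1]
a=cv2.resize(a,(480,293)); b=cv2.resize(b,(320,293)); cv2.imwrite("pics/p2.png",np.hstack([a,b]))
E
```

```text
clk 5.0 ramp pos [-0.0782 -0.0009  0.0753] F [-0.7 -2.   2. ] target [ 0.535 -0.024  0.09 ]
shift [ 0.1402 -0.0013 -0.015 ] turn [ 0.0003  0.0021 -0.0029] up1mm [-2.1e-03  3.0e-04 -1.0e+00]
```

View pics/p2.png

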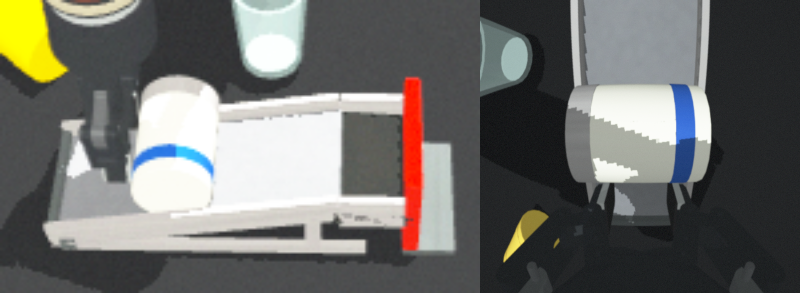

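The jar is square in the channel, about mid-bed, with light contact of about 2 N. I'll continue.

move_arm(
  series=[
    [0.005, 0, -0.001, 0, 0, 0],
    [0.01, 0, -0.002, 0, 0, 0],
    [0.015, 0, -0.0025, 0, 0, 0],
    [0.02, 0, -0.0035, 0, 0, 0],
    [0.025, 0, -0.0045, 0, 0, 0],
    [0.03, 0, -0.005, 0, 0, 0],
    [0.035, 0, -0.006, 0, 0, 0],
    [0.04, 0, -0.007, 0, 0, 0],
    [0.045, 0, -0.008, 0, 0, 0],
    [0.05, 0, -0.009, 0, 0, 0],
    [0.055, 0, -0.0095, 0, 0, 0],
    [0.06, 0, -0.0105, 0, 0, 0],
    [0.065, 0, -0.0115, 0, 0, 0],
    [0.07, 0, -0.012, 0, 0, 0],
    [0.075, 0, -0.013, 0, 0, 0],
    [0.08, 0, -0.014, 0, 0, 0],
    [0.085, 0, -0.015, 0, 0, 0],
    [0.09, 0, -0.016, 0, 0, 0],
    [0.095, 0, -0.0165, 0, 0, 0],
    [0.1, 0, -0.0175, 0, 0, 0],
  ],
)

```text
clock: 7.1
position: [0.5319, -0.0632, 0.0925]
ee_rot: [[0.118, 0.993, -0.0], [0.993, -0.118, -0.001], [-0.001, -0.0, -1.0]]
contact_force: [-0.6, -3.0, 1.4]
finger_gap: 0.0447
```

```bash
python3 - <<'E'
from h import *
goal(.103-.041,0,.094)
E
```

```text
clk 7.1 ramp pos [ 0.0229 -0.001   0.0925] F [-0.6 -3.   1.4] target [ 0.535 -0.024  0.094]
shift [ 0.0391 -0.0011 -0.0016] turn [-0.0001  0.0008 -0.0026] up1mm [-8.e-04 -1.e-04 -1.e+00]
```

move_arm(
  series=[
    [0.004, 0, -0.0005, 0, 0, 0],
    [0.008, 0, -0.001, 0, 0, 0],
    [0.012, 0, -0.001, 0, 0, 0],
    [0.015, 0, -0.001, 0, 0, 0],
    [0.018, 0, -0.001, 0, 0, 0],
    [0.021, 0, -0.001, 0, 0, 0],
    [0.024, 0, 0, 0, 0, 0],
    [0.027, 0, 0, 0, 0, 0],
    [0.03, 0, 0, 0, 0, 0],
    [0.033, 0, 0.001, 0, 0, 0],
    [0.035, 0, 0.001, 0, 0, 0],
    [0.037, 0, 0.001, 0, 0, 0],
    [0.037, 0, 0.001, 0, 0, 0],
    [0.037, 0, 0.001, 0, 0, 0],
    [0.037, 0, 0.001, 0, 0, 0],
  ],
)

```text
clock: 8.6
position: [0.5363, -0.0266, 0.0915]
ee_rot: [[0.118, 0.993, -0.0], [0.993, -0.118, -0.001], [-0.001, 0.0, -1.0]]
contact_force: [-0.2, 0.5, -0.3]
finger_gap: 0.0447
```

```bash
python3 - <<'E'
from h import *
goal(.103-.041,0,.094)
a=arm.snapshot("scene")[:,:,::-1][190:300,200:380]; b=arm.snapshot("wrist")[:,:,::-1]
a=cv2.resize(a,(480,293)); b=cv2.resize(b,(320,293)); cv2.imwrite("pics/p3.png",np.hstack([a,b]))
E
```

```text
clk 8.6 ramp pos [ 0.0598 -0.0011  0.0915] F [-0.2  0.5 -0.3] target [ 0.535 -0.024  0.094]
shift [ 0.0022 -0.0011 -0.0025] turn [ 0.      0.0008 -0.0027] up1mm [-8.e-04  0.e+00 -1.e+00]
```

View pics/p3.png

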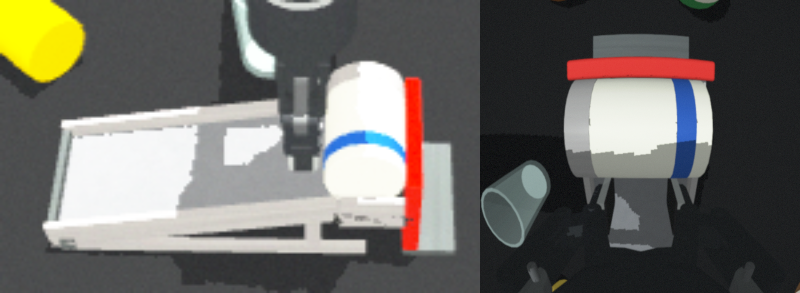

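The jar lies against the red stop and square to it, and contact force is back to zero. I'll back off downhill, then lift clear.

move_arm(
  series=[
    [-0.004, 0, 0, 0, 0, 0],
    [-0.01, 0, 0, 0, 0, 0],
    [-0.02, 0, 0, 0, 0, 0],
    [-0.035, 0, 0, 0, 0, 0],
    [-0.05, 0, 0, 0, 0, 0],
    [-0.065, 0, -0.005, 0, 0, 0],
    [-0.075, 0, -0.02, 0, 0, 0],
    [-0.08, 0, -0.05, 0, 0, 0],
    [-0.08, 0, -0.09, 0, 0, 0],
    [-0.09, 0, -0.12, 0, 0, 0],
    [-0.11, 0, -0.14, 0, 0, 0],
    [-0.13, 0, -0.15, 0, 0, 0],
    [-0.14, 0, -0.15, 0, 0, 0],
    [-0.14, 0, -0.15, 0, 0, 0],
    [-0.14, 0, -0.15, 0, 0, 0],
  ],
)

```text
clock: 10.2
position: [0.5193, -0.1652, 0.2407]
ee_rot: [[0.118, 0.993, -0.002], [0.993, -0.118, 0.0], [0.0, -0.002, -1.0]]
contact_force: [0.7, 0.1, 0.4]
finger_gap: 0.0448
```

```bash
python3 - <<'E'
from h import *
goal(0,0,.24)
p=np.load("pose.npy"); print("seat px",proj("scene",r2w(p,[[.103,0,.079]])))
a=arm.snapshot("scene")[:,:,::-1][150:310,170:440]; b=arm.snapshot("top")[:,:,::-1][170:350,200:480]
cv2.imwrite("pics/p4.png",np.hstack([cv2.resize(a,(400,300)),cv2.resize(b,(400,300))]))
E
```

```text
clk 10.2 ramp pos [-7.980e-02 -2.000e-04  2.407e-01] F [0.7 0.1 0.4] target [ 0.528 -0.086  0.24 ]
shift [ 0.0798 -0.0004  0.0007] turn [-0.0016 -0.0003 -0.0031] up1mm [ 3.0e-04 -1.6e-03 -1.0e+00]
seat px [[335.44438778 239.58691472]]
```

View pics/p4.png

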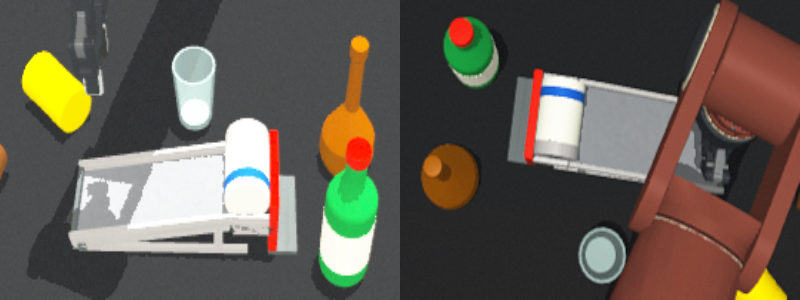

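The jar rests in the seat against the stop: (247,165) in the left panel, (560,115) in the right. The bottle, flask and beaker stand where they did, and the gripper is clear. I'm handing the job in.

```bash
python3 -c "
from station import arm
print(arm.job_done())"
```

```text
the job is handed in; nothing more can be done
None
```

I pushed the white jar up the ramp with two fingertips at about 0.05 m/s, slower over the crest. It settled in the black seat against the red stop. I then backed off downhill, lifted the gripper clear and handed the job in at about 10 s.

- **Jar:** the last pictures, taken after backing off, show it lying square against the stop.
- **Other things:** the bottle, flask and beaker stand where they were at the start.
- **Forces:** the readings after each push showed about 3 N at most, and near zero once the jar was seated and the arm was clear.

The first ramp fit was about 3 pixels off at the jar. I refitted it with a corrected height for the jar before moving. No check failed after that. I did not measure the jar's speed; the 0.05 m/s is the speed the fingers were told to move.

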